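Stack the keyed sensor mast on the tracked rover

TASK

Build the rover's sensor mast: put the lower segment on the keyed socket on its deck, then the middle segment on that, then the sensor head on top, each turned so that its wide and narrow lugs drop fully home into the matching notches below. Let go of each one before the next, and leave the other things on the bench where they stand.

Things in the scene. Friction and masses are not known exactly. Their poses are not given: they have to be found in the camera images.
- rover: fixed tracked rover, orange with black tracks, 210 x 176 mm, deck 75 mm high, front +x; origin on the bench under its middle. Its grey 54 x 54 mm keyed socket is centred 15 mm ahead of the origin, rim top 93 mm above the bench. Steel hoop along y 85 mm behind the origin, up to 129 mm; whip antenna at x -80, y -70 mm, up to 210 mm
- rover_seat (a point): centre of the top of the rover socket's rim; axes as the rover's. The rim's notches (8 mm deep, open outward, 1.25 mm play each side of the lug) are one wide on +x and narrow ones on +y, -x and -y: they match the lower segment only
- rover_notch (a point): middle of the rover socket's +x (front) rim edge, 27 mm ahead of rover_seat, at the same height
- lower: lower mast segment, the tallest with a notched top: 44 mm from origin to rim top, about 200 g. Origin: centre of its underside; its four lugs are one WIDE (26 mm) on the +x side and NARROW (10 mm) ones on +y, -x and -y. Lugs are centred on their sides, flush with the outer faces, 9.5 mm thick, 7 mm deep, corners rounded 3 mm; it stands on them, origin 7 mm up. Grey plastic, 54 x 54 mm, flat sides
- lower_seat (a point): centre of the top of the lower segment's rim, 44 mm above its origin. Its notches (8 mm deep, open outward, 1.25 mm play each side of the lug) are wide on +y and -y and narrow on +x: they match the middle segment
- lower_key (a point): on the lower segment's +x side, 27 mm from its origin, at underside height, above the wide lug
- lower_notch (a point): middle of the lower segment's +x rim edge, at rim-top height, 27 mm from lower_seat
- middle: middle mast segment: 36 mm from origin to rim top, about 150 g. Origin: centre of its underside; its three lugs are WIDE (26 mm) on +y and -y and one NARROW (10 mm) on +x, none on -x. Lugs are centred on their sides, flush with the outer faces, 9.5 mm thick, 7 mm deep, corners rounded 3 mm; it stands on them, origin 7 mm up. Grey plastic, 54 x 54 mm, flat sides
- middle_seat (a point): centre of the top of the middle segment's rim, 36 mm above its origin. Its notches (8 mm deep, open outward, 1.25 mm play each side of the lug) are wide on +x and -y, narrow on -x and +y: they match the sensor head
- middle_key (a point): on the middle segment's +x side, 27 mm from its origin, at underside height, above the single narrow lug
- middle_notch (a point): middle of the middle segment's +x rim edge, at rim-top height, 27 mm from middle_seat
- head: sensor head, 34 mm high plus a black dome (15 mm) on top; lens ring on +x (flush, 20 mm up), 140 g. Origin: centre of its underside; its four lugs are WIDE (26 mm) on +x and -y and NARROW (10 mm) on -x and +y. Lugs are centred on their sides, flush with the outer faces, 9.5 mm thick, 7 mm deep, corners rounded 3 mm; it stands on them, origin 7 mm up. Grey plastic, 54 x 54 mm, flat sides
- head_key (a point): on the head's +x (lens) side, 27 mm from its origin, at underside height
- jar: small jar, 34 mm across, 42 mm high, loose bystander, often close beside a segment; origin under its centre
- relay: clear relay block 26 x 26 x 38 mm, loose bystander; origin under its centre
- spool: aluminium wire spool, 36 mm across, 36 mm high, loose bystander; origin under its centre
- tin: small tin, 52 mm across, 50 mm high, loose bystander among the segments; origin under its centre
- driver: black-handled screwdriver 150 mm long, lying along its x, 26 mm thick; loose bystander; origin under its middle
- wrench: flat steel ring wrench 150 mm long, lying along its x, 28 mm wide, 9 mm thick; loose bystander; origin under its middle
- stand: fixed clip stand, round dark foot 64 mm across and a thin steel post 140 mm high with a 60 mm cross bar at 125 mm; origin under its post
- mug: white mug, 80 mm across, 90 mm high, handle at its +y; loose bystander; origin under its centre

How it is judged:
On the way, in this order (a step that is already met when the one before it is completed fails the run):
1. the lower segment is fully home on the rover and let go (horizontal distance between lower and rover_seat below 0.004 m and distance between lower_key and rover_notch below 0.005 m and z of lower in the frame of rover_seat between -0.003 and 0.002 m and angle between lower's own z axis and vertical below 0.05 rad and contact force between the fingers and lower below 0.1 N), for 0.2 s.
2. the middle segment is fully home on the lower and let go (horizontal distance between middle and lower_seat below 0.004 m and distance between middle_key and lower_notch below 0.005 m and z of middle in the frame of lower_seat between -0.003 and 0.002 m and angle between middle's own z axis and vertical below 0.05 rad and contact force between the fingers and middle below 0.1 N), for 0.2 s.
3. the sensor head is fully home on the middle segment and let go (horizontal distance between head and middle_seat below 0.004 m and distance between head_key and middle_notch below 0.005 m and z of head in the frame of middle_seat between -0.003 and 0.002 m and angle between head's own z axis and vertical below 0.05 rad and contact force between the fingers and head below 0.1 N), for 0.2 s.
At the end, for the whole second after the job is handed in: Lower segment in the rover's socket, middle segment on the lower, sensor head on the middle: each centred within 4 mm on the seat below, its +x side point within 5 mm of the +x notch point below, its underside on the rim (-3 to +2 mm), upright within 0.05 rad, at rest and not touched by the fingers (all of step 1 and all of step 2 and all of step 3 and linear speed of each of lower, middle, head below 0.02 m/s).
It fails at once if a bystander (jar, relay, spool, tin, screwdriver, wrench or mug) is shifted more than 20 mm (distance of any of jar, relay, spool, tin, driver, wrench, mug from where it was at the start of the episode above 0.02 m).
It also fails if it takes over 72 s, if anything falls off the work surface, if the arm or the gripper's body presses on something with over 40 N, if the wrist force passes 120 N, or if a joint passes its speed limit or range.

ROBOT

A 6-joint arm with a two-finger parallel gripper is mounted at the origin on the work surface. World frame = base frame: x ahead of the robot, y to its left, z up, the work surface at z = 0. Lengths are in m, angles in rad, forces in N, time in s.
With the tool pointing down it reaches from about 0.3 to 0.825 m from the base axis. Payload 5.4 kg.
Tool frame: the origin (TCP) lies at the very end of the fingers, on their centre line; the grasp point (between the pads) lies 19 mm behind it; z points along the fingers, x is the direction in which the jaws open and shut, and the axes are right-handed (so a half turn about z gives the same grasp; the last joint's range is limited). The gripper opens to 92 mm and grips with 3 to 60 N. Pads are 20 mm wide; open, the fingers measure 128 mm over their backs; the gripper's body (75 mm by 189 mm) begins 69 mm behind the grasp point.
Start: joints at [-0.21, 0.158, 1.597, -0, 1.386, -0.21], TCP at [0.575, -0, 0.215] pointing down, gripper open.
Joint ranges: [-2.91, 2.91], [-0.94, 2.29], [0.18, 2.7], [-1.29, 4.43], [0.17, 2.64], [-3, 3]. Speed limits (rad/s): [2.57, 2.57, 3.14, 3.14, 3.14, 3.14].

INTERFACE

Orientations are given as a rotation vector (axis times angle).
In Python, from workcell import bot gives the robot as it stands. Calls block until the motion is done:
- bot.goto(position, orientation): joint-space move of the TCP to a pose.
- bot.line_to(position, rot=None, max_speed=0.15): straight line of the TCP; rot=None keeps the orientation; max_speed is the mean speed in m/s.
- bot.set_joints(angles): joint-space move.
- bot.set_gripper(opening, newtons=None): opening from 0.0 (shut) to 1.0 (fully open); newtons is the grip in N (None keeps the last); returns when the fingers have stopped.
- bot.hold(seconds).
- bot.inverse_kinematics(position, orientation): joint angles nearest the present ones, or None.
- bot.read_camera(name): name is "scene" or "side" or "wrist"; returns a dict with "pixels" (384x512x3 uint8, blue, green, red), "fx", "fy", "cx", "cy" (pixels), "R" (3x3) and "t" (3): a world point X has camera coordinates R X + t. Camera axes: x right, y down, z forward; pixel columns grow to the right and rows downward; lengths in m; the calibration is good to about 2 mm. A picture is of the moment at which its call begins. There is no depth.
A pose or a line that the arm cannot do raises bot.MotionError and nothing moves.
- bot.job_done(): hands the job in, once; it reports no verdict.
Readings, each from a call of its own:
- bot.current_clock(): time.
- bot.current_joints(): joint angles.
- bot.current_joint_vel(): joint speeds.
- bot.current_effort(): joint torques, N m.
- bot.current_ee_pos(): TCP position.
- bot.current_tool_rot(): TCP orientation.
- bot.current_contact_force(): force on the tool from outside, world axes, zero at the start.
- bot.current_ft_torque(): the same for the moment, N m.
- bot.current_opening(): opening from 0.0 (shut) to 1.0 (fully open).
Only numpy, scipy, OpenCV 4.12 (cv2) and the standard library are available. Lean on these libraries where they do the work, as an engineer would, in place of code of your own. Each camera call takes 0.05 s, during which the arm holds its last target. There are 200 camera calls.

## Working session

There is one attempt and no reset: what is moved stays moved. The work goes in short steps, each a Python script; the robot and the scene stay as the last script left them, time stands still between calls to the robot, and variables do not carry over. Pictures are saved under pics/ and viewed, about 8 in all and at most 12, crops included, and the job is handed in when it is done.

```bash
mkdir -p pics; ls; python3 - <<'E'
from workcell import bot
import cv2,numpy as np
for n in ["scene","side","wrist"]:
    c=bot.read_camera(n); cv2.imwrite(f"pics/{n}0.png",c["pixels"])
    print(n,c["fx"],c["fy"],c["cx"],c["cy"]);print(np.round(c["R"],4).tolist(),np.round(c["t"],4).tolist(), "centre",np.round(-np.array(c["R"]).T@c["t"],3))
print(bot.current_clock(),bot.current_tool_rot(),bot.current_contact_force())
a=cv2.imread("pics/scene0.png");cv2.imwrite("pics/scene0b.png",cv2.resize(a,(800,600),interpolation=cv2.INTER_CUBIC))
a=cv2.imread("pics/side0.png");cv2.imwrite("pics/side0b.png",cv2.resize(a,(800,600),interpolation=cv2.INTER_CUBIC))
E
```

```text
pics
scene 422.8725548374097 422.8725548374097 254.23705457091708 199.98790961666217
[[0.5996, 0.8001, 0.0168], [0.58, -0.42, -0.698], [-0.5514, 0.4283, -0.7159]] [-0.324, -0.3049, 1.6772] centre [ 1.296 -0.587  0.993]
side 392.9072676589677 392.9072676589677 256.5725773752315 191.78685965494213
[[0.944, -0.3296, -0.0124], [-0.1786, -0.4793, -0.8593], [0.2773, 0.8134, -0.5114]] [-0.5667, 0.1473, 0.8826] centre [ 0.317 -0.834  0.571]
wrist 288.570518789362 288.570518789362 251.9069036651094 193.4570643097544
[[1.0, 0.0003, -0.0018], [0.0008, -0.9622, 0.2725], [-0.0016, -0.2725, -0.9622]] [-0.5744, -0.032, 0.3919] centre [0.575 0.076 0.385]
0.15 [-3.14130238e+00  6.12241997e-05  2.24742516e-03] [-1.18299894 -0.70765415  0.08100119]
```

View pics/scene0b.png

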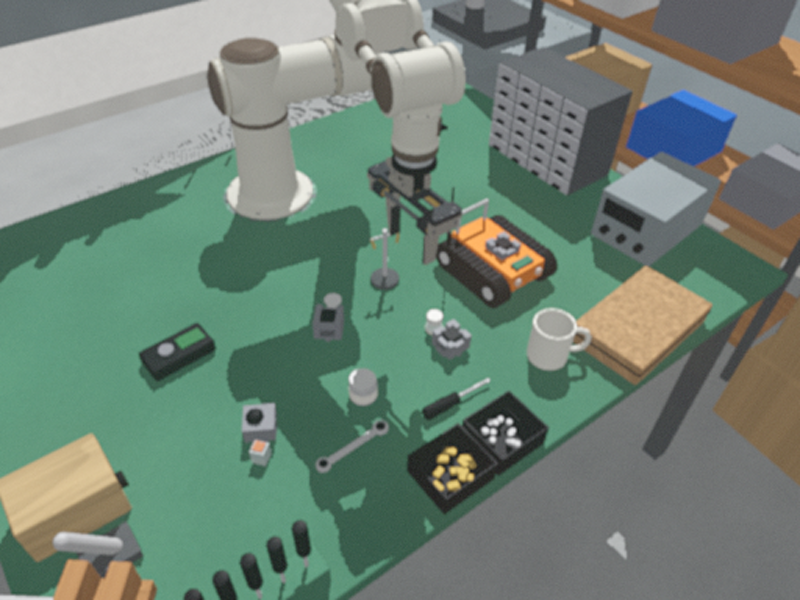

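View pics/side0b.png

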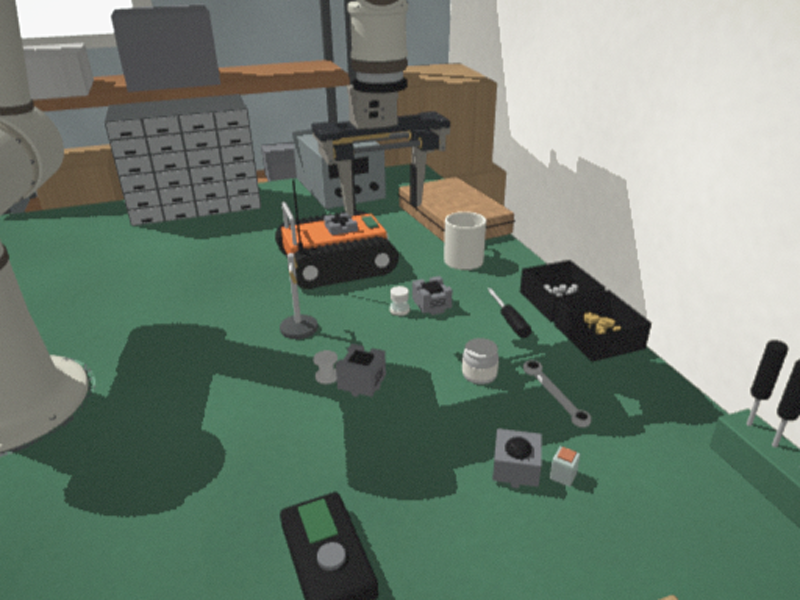

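Scene: the tall segment sits beside the spool (about 328,320 in the enlarged picture), a second segment beside the jar (450,338), and the head with its dome beside the relay (258,420). The rover is at (500,250), the stand at (385,275) and the tin at (363,385). Side: the same things are at (360,370), (433,295), (518,455) and (342,222). Next I'll estimate rough positions.

```bash
cat > h.py <<'E'
from workcell import bot
import cv2,numpy as np
from scipy.spatial.transform import Rotation as Ro
def ray(c,uv,z):
    R=np.array(c["R"]);t=np.array(c["t"]);o=-R.T@t
    d=R.T@np.array([(uv[0]-c["cx"])/c["fx"],(uv[1]-c["cy"])/c["fy"],1.])
    return o+d*(z-o[2])/d[2]
def rot(yaw): # tool down, tool x at world angle yaw
    return (Ro.from_euler('z',yaw)*Ro.from_euler('x',np.pi)).as_rotvec()
def tri(a,ua,b,ub):
    A=[];B=[]
    for c,uv in((a,ua),(b,ub)):
        R=np.array(c["R"]);t=np.array(c["t"])
        x=(uv[0]-c["cx"])/c["fx"];y=(uv[1]-c["cy"])/c["fy"]
        A+=[R[0]-x*R[2],R[1]-y*R[2]];B+=[x*t[2]-t[0],y*t[2]-t[1]]
    return np.linalg.lstsq(np.array(A),np.array(B),rcond=None)[0]
E
python3 - <<'E'
from h import *
s=bot.read_camera("scene");d=bot.read_camera("side");k=1.5625
P={'lower_top':((328,310),(362,355)),'spool':((333,300),(326,354)),'mid_top':((451,332),(432,287)),'jar':((434,316),(399,291)),'head_dome':((256,414),(518,444)),'relay':((260,446),(567,454)),'tin':((363,378),(481,347)),'socket':((502,243),(342,221)),'postfoot':((385,278),(298,326)),'posttop':((385,236),(294,255)),'mug':((553,322),(465,218)),'drv':((425,412),(525,332)),'drvtip':((490,380),(490,290)),'w1':((322,464),(580,418)),'w2':((381,427),(531,368))}
for n,(a,b) in P.items():
    print(n,np.round(tri(s,np.array(a)/k,d,np.array(b)/k),3))
E
```

```text
lower_top [ 0.492 -0.137  0.057]
spool [ 0.451 -0.098  0.037]
mid_top [0.669 0.034 0.041]
jar [0.611 0.039 0.039]
head_dome [ 0.62  -0.367  0.047]
relay [ 0.674 -0.39   0.035]
tin [ 0.665 -0.172  0.049]
socket [0.568 0.256 0.091]
postfoot [0.432 0.047 0.003]
posttop [0.44  0.041 0.135]
mug [0.795 0.174 0.094]
drv [ 0.773 -0.113  0.014]
drvtip [0.785 0.036 0.01 ]
w1 [ 0.748 -0.315  0.005]
w2 [ 0.744 -0.189  0.001]
```

```bash
python3 - <<'E'
from h import *
import pickle
ims=[]
for n,x,y,z in [('socket',.568,.256,.243),('mid',.669,.034,.2),('head',.62,-.367,.2),('lower',.492,-.137,.2)]:
    p=[x,y,z]
    bot.goto(p,rot(0.0)); bot.hold(.15)
    c=bot.read_camera("wrist"); c['tcp']=bot.current_ee_pos(); pickle.dump(c,open(f"pics/{n}.pkl","wb"))
    print(n,bot.current_clock(),np.round(c['tcp'],4),np.round(bot.current_joints(),2))
    ims.append(c["pixels"][60:350,106:406]) 
m=np.vstack([np.hstack(ims[:2]),np.hstack(ims[2:])])
cv2.imwrite("pics/m1.png",m);print(m.shape)
E
```

```text
socket 1.4583 [0.5684 0.2546 0.2428] [ 0.23  0.26  1.42 -0.    1.46  0.23]
mid 2.6333 [0.6689 0.0356 0.2006] [-0.13  0.41  1.32  0.    1.41 -0.13]
head 4.3333 [ 0.6206 -0.3658  0.2001] [-0.7   0.54  1.14  0.    1.46 -0.7 ]
lower 5.5583 [ 0.4926 -0.138   0.2001] [-0.51  0.    1.79 -0.    1.35 -0.51]
(580, 600, 3)
```

View pics/m1.png

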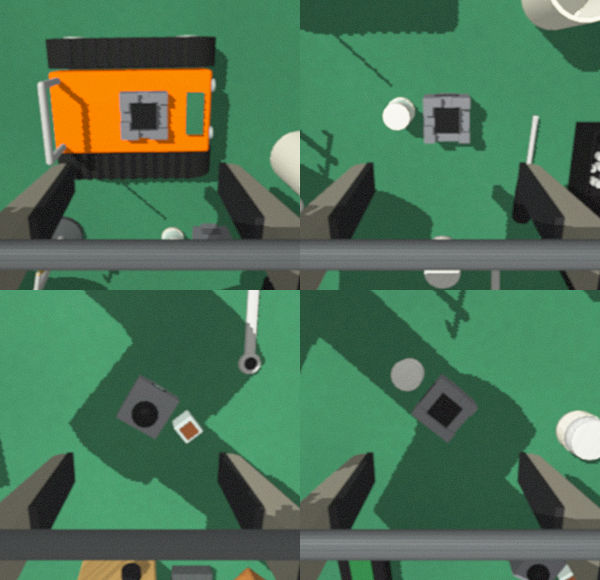

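The montage shows the rover facing +x (yaw about 0) with the socket at crop (144,116). The middle segment is at (447,118) with the jar on its -x side. The head (147,407) has the relay at its lower right, and the lower segment (445,408), in shadow, has the spool at its upper left. I'll fit the outlines and enlarge the picture to find the notches.

```bash
python3 - <<'E'
from h import *
import pickle
ims=[]
for n,zt,(u,v) in [('socket',.093,(250,176)),('mid',.043,(253,178)),('head',.041,(253,177)),('lower',.051,(251,178))]:
    c=pickle.load(open(f"pics/{n}.pkl","rb"));im=c["pixels"]
    hsv=cv2.cvtColor(im,cv2.COLOR_BGR2HSV)
    m=((hsv[...,1]<60)&(hsv[...,2]<200)).astype(np.uint8)*255
    m=cv2.morphologyEx(m,cv2.MORPH_OPEN,np.ones((3,3),np.uint8))
    w=np.zeros_like(m);w[v-45:v+45,u-45:u+45]=m[v-45:v+45,u-45:u+45]
    cs=max(cv2.findContours(w,cv2.RETR_EXTERNAL,cv2.CHAIN_APPROX_NONE)[0],key=cv2.contourArea)
    b=cv2.minAreaRect(cs);pts=cv2.boxPoints(b)
    W=np.array([ray(c,q,zt) for q in pts]);e=[np.linalg.norm(W[i]-W[i-1])*1e3 for i in range(4)]
    d=W[1]-W[0]; print(n,"ctr",np.round(W.mean(0),4),"yaw",np.round(np.degrees(np.arctan2(d[1],d[0]))%90,1),"edges",np.round(e,1))
    cr=im[v-36:v+36,u-36:u+36].astype(float)
    cr=np.clip((cr-20)*(255/(np.percentile(cr,97)-20)),0,255).astype(np.uint8)
    big=cv2.resize(cr,(300,300),interpolation=cv2.INTER_CUBIC)
    ims.append(big)
m=np.vstack([np.hstack(ims[:2]),np.hstack(ims[2:])]);cv2.imwrite("pics/m2.png",m)
E
```

```text
socket ctr [0.5654 0.2601 0.093 ] yaw 89.9 edges [54.6 51.1 54.5 53.4]
mid ctr [0.67   0.0368 0.043 ] yaw 0.1 edges [59.7 53.5 59.8 56.2]
head ctr [ 0.6232 -0.3636  0.041 ] yaw 59.9 edges [57.9 58.1 55.5 59.5]
lower ctr [ 0.4919 -0.1357  0.051 ] yaw 50.3 edges [58.6 58.1 56.3 60. ]
```

View pics/m2.png

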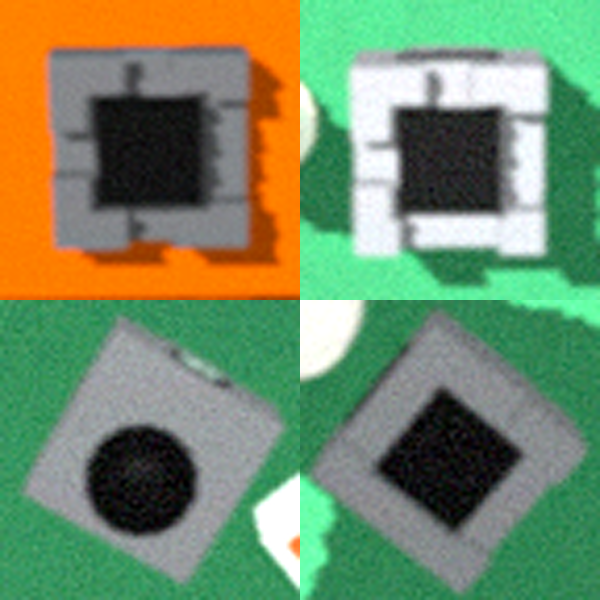

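Socket: the wide notch is on +x, so rover yaw is about 0. Middle: the wide notches are at right and bottom, so its yaw is about 0. Head: the lens faces upper right, so its yaw is about 60°. The lower segment's notches aren't clear because it is in shadow, so I'll take one closer look.

```bash
python3 - <<'E'
from h import *
import pickle
y=np.radians(50.3)
bot.goto([.4915,-.1355,.14],rot(y)); bot.hold(.15)
fr=[bot.read_camera("wrist") for _ in range(4)]
c=fr[0];c["pixels"]=np.mean([f["pixels"] for f in fr],0)
c['tcp']=bot.current_ee_pos();pickle.dump(c,open("pics/lower2.pkl","wb"))
R=np.array(c["R"]);q=R@np.array([.4915,-.1355,.05])+c["t"];u,v=int(c["fx"]*q[0]/q[2]+c["cx"]),int(c["fy"]*q[1]/q[2]+c["cy"])
def st(cr,w):
    g=cr.mean(2);lo,hi=np.percentile(g,30),np.percentile(g,99)
    return cv2.resize(np.clip((g-lo)*255/(hi-lo),0,255).astype(np.uint8),(w,w),interpolation=cv2.INTER_CUBIC)
s=np.mean([bot.read_camera("side")["pixels"] for _ in range(4)],0)
print(u,v,bot.current_clock(),bot.current_joints())
a=st(c["pixels"][max(v-48,0):v+48,u-48:u+48],500);b=st(s[215:260,210:255],300);b=cv2.copyMakeBorder(b,0,200,0,0,cv2.BORDER_CONSTANT)
cv2.imwrite("pics/m3.png",np.hstack([a,b]))
E
```

```text
252 194 6.9583 [-5.06413121e-01  6.06267288e-02  1.85603984e+00  3.20389063e-05
  1.22488150e+00 -1.38421081e+00]
```

View pics/m3.png

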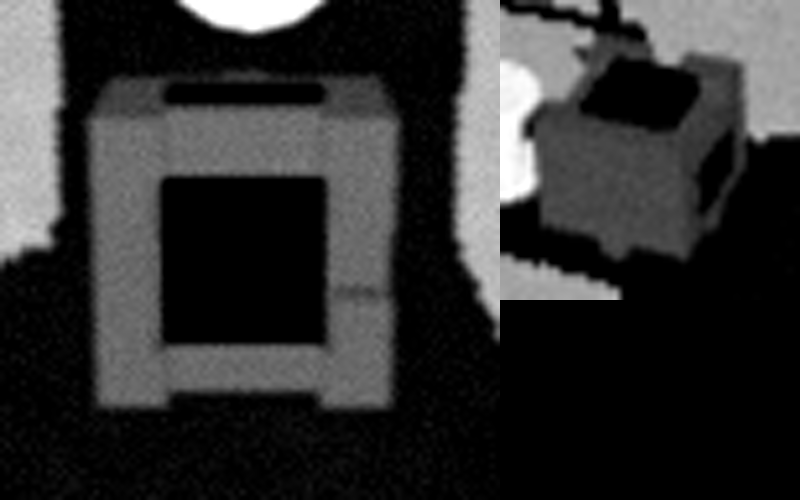

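The closer look shows wide notches at image top (140°) and bottom (-40°), one narrow on the right (50°) and none on the left. So the lower segment's +x points along the tool's x, at yaw 50.3°. The spool lies behind the top side, so the jaws will close along x. Now I'll grasp, lift and look at the held rim.

```bash
python3 - <<'E'
from h import *
import pickle
c=pickle.load(open("pics/lower2.pkl","rb"))
px=np.array([(95,408),(395,408),(398,115),(90,115)])/(500/96)+[204,146]
W=np.array([ray(c,p,.051) for p in px]);print([round(float(np.linalg.norm(W[i]-W[i-1])),4) for i in range(4)])
x,y=W.mean(0)[:2];d=W[1]-W[0]+W[2]-W[3];yaw=np.arctan2(d[1],d[0]);print(x,y,np.degrees(yaw))
yaw=np.radians(50.3)
bot.goto([x,y,.1],rot(yaw))
bot.line_to([x,y,.017],max_speed=.1)
print(bot.current_contact_force())
bot.set_gripper(0.4,30);print(bot.current_opening(),bot.current_ee_pos(),bot.current_contact_force())
bot.line_to([x,y,.2],max_speed=.15);bot.hold(.1)
c=bot.read_camera("wrist");cv2.imwrite("pics/held1.png",c["pixels"])
c['tcp']=bot.current_ee_pos();c['rv']=bot.current_tool_rot();pickle.dump(c,open("pics/held1.pkl","wb"))
print(bot.current_opening(),c['tcp'],bot.current_contact_force(),bot.current_clock())
cr=c["pixels"][150:350,130:380].astype(float);cr=np.clip(cr*2.2,0,255).astype(np.uint8)
cv2.imwrite("pics/h1.png",cv2.resize(cr,(750,600),interpolation=cv2.INTER_CUBIC))
E
```

```text
[0.0552, 0.0558, 0.0552, 0.0541]
0.49204205461934514 -0.13755400006161778 50.27004336411076
[-0.25968783 -0.62976649 -0.36016838]
0.5824731365325958 [ 0.49206795 -0.13758411  0.01707647] [-0.59024991 -0.00343688  0.41481385]
0.5853702051465348 [ 0.49153571 -0.1372806   0.19902352] [-0.15715832 -0.3030725  -0.51136759] 10.4
```

View pics/h1.png

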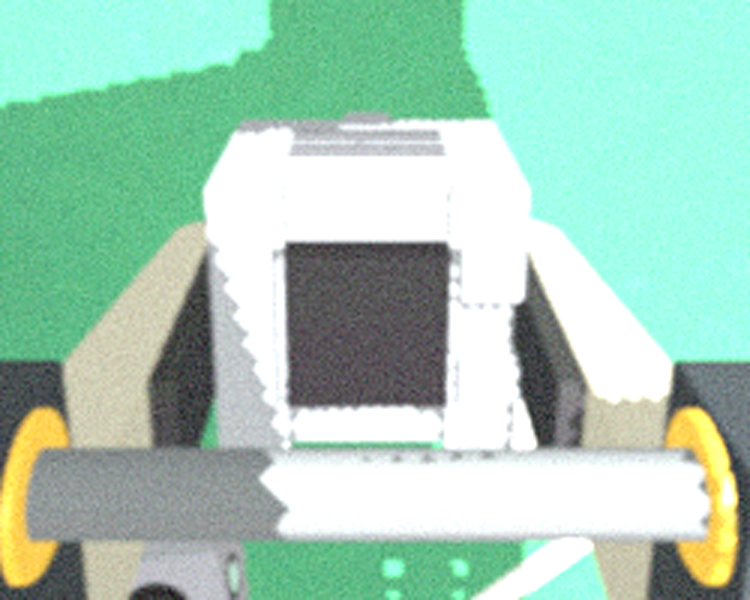

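```bash
python3 - <<'E'
from h import *
import pickle
c=pickle.load(open("pics/socket.pkl","rb"))
g=c["pixels"].astype(float).mean(2)
px=np.array([(51,56),(248,53),(247,246),(56,246)])/(300/72)+[214,140]
W=np.array([ray(c,p,.093) for p in px]);print("socket",np.round(W,4).tolist(),np.round(W.mean(0),4))
h=pickle.load(open("pics/held1.pkl","rb"))
R=Ro.from_rotvec(h['rv']).as_matrix()
for p in [(205,190),(530,186),(285,447),(520,447),(285,241),(448,241),(285,405),(448,405)]:
    q=np.array(p)/3+[130,150]
    print(p,np.round(R.T@(ray(h,q,h['tcp'][2]+.034)-h['tcp'])*1e3,1))
# vertical profile socket column between notches
hsv=cv2.cvtColor(c["pixels"],cv2.COLOR_BGR2HSV)
for u in (230,234,268): print(u,[(v,int(hsv[v,u,1]),int(g[v,u])) for v in list(range(149,157))+list(range(196,203))])
for v in (158,195): print(v,[(u,int(hsv[v,u,1]),int(g[v,u])) for u in list(range(223,230))+list(range(270,277))])
E
```

```text
socket [[0.5402, 0.2859, 0.093], [0.5927, 0.2866, 0.093], [0.5935, 0.2328, 0.093], [0.5402, 0.2329, 0.093]] [0.5666 0.2595 0.093 ]
(205, 190) [-27.3 -27.  -33.9]
(530, 186) [ 27.1 -27.8 -34. ]
(285, 447) [-15.1  22.8 -34. ]
(520, 447) [ 27.9  22.8 -34.1]
(285, 241) [-14.1 -17.8 -34. ]
(448, 241) [ 13.7 -17.9 -34. ]
(285, 405) [-14.9  14.1 -34. ]
(448, 405) [ 14.5  14.  -34. ]
230 [(149, 255, 130), (150, 236, 133), (151, 139, 135), (152, 24, 117), (153, 19, 127), (154, 9, 141), (155, 8, 149), (156, 3, 144), (196, 7, 137), (197, 23, 139), (198, 7, 144), (199, 87, 159), (200, 188, 149), (201, 255, 128), (202, 255, 128)]
234 [(149, 255, 131), (150, 229, 136), (151, 150, 131), (152, 24, 119), (153, 19, 131), (154, 10, 144), (155, 10, 148), (156, 10, 143), (196, 9, 140), (197, 12, 142), (198, 19, 142), (199, 37, 138), (200, 143, 118), (201, 255, 107), (202, 255, 124)]
268 [(149, 255, 127), (150, 192, 136), (151, 81, 124), (152, 18, 122), (153, 11, 140), (154, 9, 146), (155, 11, 142), (156, 9, 146), (196, 11, 140), (197, 12, 143), (198, 20, 131), (199, 84, 120), (200, 191, 95), (201, 255, 75), (202, 255, 81)]
158 [(223, 255, 129), (224, 201, 143), (225, 111, 159), (226, 23, 147), (227, 12, 141), (228, 10, 144), (229, 5, 145), (270, 5, 144), (271, 12, 140), (272, 11, 137), (273, 71, 127), (274, 160, 104), (275, 255, 80), (276, 255, 80)]
195 [(223, 255, 128), (224, 255, 129), (225, 237, 135), (226, 153, 154), (227, 69, 148), (228, 3, 145), (229, 19, 139), (270, 12, 141), (271, 11, 142), (272, 11, 141), (273, 79, 123), (274, 181, 95), (275, 255, 76), (276, 255, 79)]
```

```bash
python3 - <<'E'
from h import *
import pickle
c=pickle.load(open("pics/socket.pkl","rb"))
for p in [(249.5,153.0),(249.5,199.8),(225.6,176.5),(273.8,176.5)]: print(np.round(ray(c,p,.093),4))
hsv=cv2.cvtColor(c["pixels"],cv2.COLOR_BGR2HSV)
m=(hsv[...,0]<20)&(hsv[...,1]>150)&(hsv[...,2]>120)
for pick in (min,max):
    P=[]
    for u in range(180,300):
        r=np.where(m[110:230,u])[0]
        if len(r)>5: P.append(ray(c,(u,pick(r)+110),.075)[:2])
    P=np.array(P)
    vx,vy,x0,y0=cv2.fitLine((P*1e3).astype(np.float32),cv2.DIST_HUBER,0,.1,.001).ravel()
    print(np.degrees(np.arctan2(vy,vx)),x0,y0)
E
```

```text
[0.5661 0.2863 0.093 ]
[0.5658 0.2319 0.093 ]
[0.5388 0.2597 0.093 ]
[0.5936 0.2596 0.093 ]
0.67445546 519.0259 310.65152
-0.09906669 540.22723 210.5451
```

```bash
cat >> h.py <<'E'
def insert(x,y,zhome,yaw,f=12):
    """push down gently over (x,y); spiral when the lugs rest on the rim. True when home."""
    bot.line_to([x,y,zhome+.012],rot(yaw),max_speed=.08);bot.hold(.2)
    p0=bot.current_ee_pos();f0=bot.current_contact_force()[2]
    print("above",np.round(p0-[x,y,zhome+.012],4),"f0",round(f0,2))
    z=zhome+.008; k=0; dx=dy=0.
    while True:
        bot.line_to([x+dx,y+dy,z],max_speed=.04)
        p=bot.current_ee_pos();F=bot.current_contact_force();fz=F[2]-f0
        if p[2]<zhome+.0012 : print("low",np.round(p,4),np.round(F,1),"off",dx,dy);break
        if abs(fz)<f:
            z-=.001
            if z<zhome-.012: print("z limit");return False
        else:
            k+=1
            if k>60: print("search failed",np.round(p,4),np.round(F,1));return False
            r=.00045*np.sqrt(k);a=2.4*k;dx,dy=r*np.cos(a),r*np.sin(a)
            print("  c",k,np.round(p*1e3,1),np.round(F,1))
            if abs(fz)>2*f: z+=.001
    # finish: press until firm
    for _ in range(6):
        bot.line_to([x+dx,y+dy,z],max_speed=.04);p=bot.current_ee_pos();fz=bot.current_contact_force()[2]-f0
        if abs(fz)>f: break
        z-=.0007
    print("home",np.round(p,4),"cmd z",round(z,4),"fz",round(fz,1),"t",bot.current_clock())
    return True
E
python3 - <<'E'
from h import *
yaw=np.radians(.25);x,y=.5662,.2587
bot.line_to([.492,-.1375,.225],max_speed=.3)
bot.goto([x,y,.225],rot(yaw))
bot.line_to([x,y,.13],max_speed=.15)
print(bot.current_clock(),bot.current_opening())
print(insert(x,y,.103,yaw))
E
```

```text
12.925 0.5845194084055771
above [0.0003 0.0001 0.0004] f0 -1.72
low [0.5661 0.2587 0.1039] [-0.  -0.1 -1.8] off 0.0 0.0
home [0.5663 0.2587 0.1031] cmd z 0.1012 fz 12.6 t 16.7083
True
```

Lower went home first time: z 0.1031 against the expected 0.103. Next I'll release it, check from above, and fetch the middle segment with the jaws along y (the jar blocks its -x side).

```bash
python3 - <<'E'
from h import *
import pickle
bot.set_gripper(.72);bot.hold(.3)
p=bot.current_ee_pos();print(p,bot.current_contact_force())
bot.line_to([p[0],p[1],.25],max_speed=.2);
bot.goto([.566,.259,.287],rot(-np.pi/2));bot.hold(.15)
s=bot.read_camera("wrist");s['tcp']=bot.current_ee_pos();pickle.dump(s,open("pics/seat2.pkl","wb"))
c=pickle.load(open("pics/mid.pkl","rb"))
px=(np.array([(352,67),(547,65),(547,255),(355,255)])-[300,0])/(300/72)+[217,142]
W=np.array([ray(c,q,.043) for q in px]);print(np.round(W,4).tolist(),W.mean(0))
x,y=W.mean(0)[:2]
bot.goto([x,y,.1],rot(-np.pi/2))
bot.set_gripper(.85)
bot.line_to([x,y,.0125],max_speed=.1);print(bot.current_contact_force())
bot.set_gripper(.4,30);print(bot.current_opening(),bot.current_ee_pos(),bot.current_contact_force())
bot.line_to([x,y,.19],max_speed=.15);bot.hold(.15)
h=bot.read_camera("wrist");h['tcp']=bot.current_ee_pos();h['rv']=bot.current_tool_rot();pickle.dump(h,open("pics/held2.pkl","wb"))
print(bot.current_opening(),h['tcp'],bot.current_contact_force(),bot.current_clock())
a=cv2.resize(s["pixels"][120:245,190:315],(400,400),interpolation=cv2.INTER_CUBIC)
b=cv2.resize(h["pixels"][190:310,190:310],(400,400),interpolation=cv2.INTER_CUBIC)
cv2.imwrite("pics/m4.png",np.clip(np.hstack([a,b]).astype(float)*1.3,0,255).astype(np.uint8))
E
```

```text
[0.56621064 0.2587182  0.10115885] [-0.03836338  1.03111352  0.26274764]
[[0.6436, 0.0608, 0.043], [0.6972, 0.0615, 0.043], [0.6986, 0.0068, 0.043], [0.6435, 0.0066, 0.043]] [0.67071413 0.03393419 0.043     ]
[-0.04810691  0.08263869  0.66036228]
0.5856598930691971 [0.67105475 0.03408869 0.01299565] [-0.48445063  0.94541671  2.86754923]
0.5844091606902231 [0.67027487 0.03399081 0.1890221 ] [ 1.23444488 -0.073396   -1.36610394] 24.4917
```

View pics/m4.png

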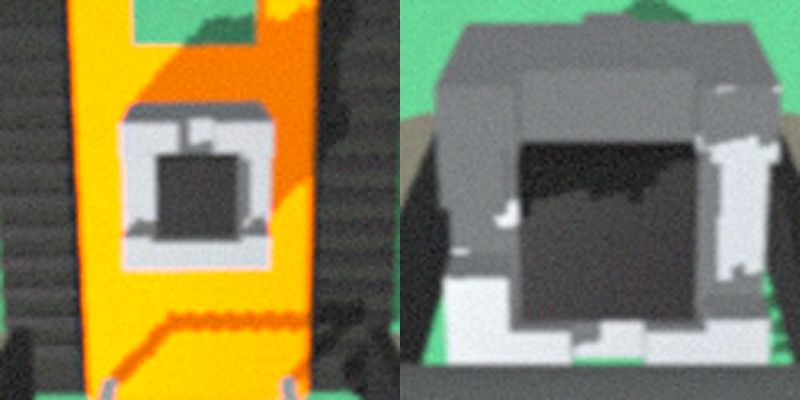

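```bash
python3 - <<'E'
from h import *
import pickle
s=pickle.load(open("pics/seat2.pkl","rb"));h=pickle.load(open("pics/held2.pkl","rb"))
for p in [(197,122),(197,270),(121,196),(273,196)]: print("seat",np.round(ray(s,np.array(p)*.3125+[190,120],.137),4))
R=Ro.from_rotvec(h['rv']).as_matrix()
for p in [(440,86),(778,88),(447,362),(768,362)]:
    print("held",np.round(R.T@(ray(h,(np.array(p)-[400,0])*.3+190,h['tcp'][2]+.030)-h['tcp'])*1e3,1))
E
```

```text
seat [0.5931 0.2585 0.137 ]
seat [0.5389 0.2585 0.137 ]
seat [0.5666 0.2856 0.137 ]
seat [0.5666 0.2314 0.137 ]
held [-25.1 -25.1 -30. ]
held [ 27.4 -24.8 -30. ]
held [-26.3  24.7 -30. ]
held [ 28.2  24.6 -30. ]
```

```bash
python3 - <<'E'
from h import *
import pickle
h=pickle.load(open("pics/held2.pkl","rb"));R=Ro.from_rotvec(h['rv']).as_matrix()
for p,z in [((610,70),.022),((500,25),-.006),((620,15),-.013),((610,143),.022),((610,143),.030)]:
    print("held",p,np.round(R.T@(ray(h,(np.array(p)-[400,0])*.3+190,h['tcp'][2]+z)-h['tcp'])*1e3,1))
g=h["pixels"].astype(int)
for u in (208,210,292,296): print(u,"top",[int(g[v,u].mean()) for v in range(194,224)],"bot",[g[v,u].tolist() for v in range(294,303)])
E
```

```text
held (610, 70) [  1.3 -25.  -22. ]
held (500, 25) [-19.6 -24.3   6. ]
held (620, 15) [  3.5 -24.3  13. ]
held (610, 143) [  1.4 -12.1 -22. ]
held (610, 143) [  1.3 -15.6 -30. ]
208 top [124, 117, 118, 116, 113, 105, 99, 91, 91, 90, 88, 88, 85, 88, 87, 91, 91, 88, 88, 91, 86, 94, 101, 99, 97, 97, 101, 96, 102, 101] bot [[188, 184, 181], [190, 187, 183], [185, 181, 181], [193, 189, 184], [170, 169, 165], [126, 125, 121], [76, 78, 73], [67, 64, 64], [70, 68, 68]]
210 top [120, 118, 113, 106, 86, 87, 90, 89, 90, 89, 92, 87, 86, 88, 88, 90, 92, 89, 88, 91, 86, 90, 95, 99, 95, 98, 100, 97, 99, 101] bot [[182, 181, 178], [189, 187, 182], [190, 186, 181], [189, 186, 181], [173, 173, 167], [126, 122, 120], [78, 79, 72], [68, 66, 61], [67, 68, 65]]
292 top [124, 116, 109, 92, 90, 90, 93, 86, 90, 92, 89, 91, 89, 89, 87, 91, 88, 88, 88, 89, 88, 92, 99, 94, 97, 96, 103, 101, 100, 98] bot [[174, 169, 167], [175, 173, 172], [173, 171, 166], [175, 175, 172], [157, 156, 153], [120, 121, 117], [77, 79, 77], [66, 64, 61], [71, 72, 67]]
296 top [121, 119, 124, 110, 114, 112, 101, 94, 91, 87, 90, 85, 94, 88, 92, 87, 88, 88, 86, 88, 85, 94, 95, 98, 95, 95, 95, 99, 101, 99] bot [[173, 171, 168], [178, 176, 171], [180, 177, 174], [173, 173, 168], [160, 159, 156], [124, 119, 115], [76, 78, 76], [66, 66, 62], [64, 67, 63]]
```

```bash
python3 - <<'E'
from h import *
import pickle
for n in ("held1","held2"):
    h=pickle.load(open(f"pics/{n}.pkl","rb"));R=Ro.from_rotvec(h['rv']).as_matrix();Rc=np.array(h["R"])
    print(n,np.round(R.T@(-Rc.T@h["t"]-h['tcp'])*1e3,1),np.round(Ro.from_matrix(Rc@R).as_rotvec(),4),h['rv'])
bot.hold(.2)
h=bot.read_camera("wrist");h['tcp']=bot.current_ee_pos();h['rv']=bot.current_tool_rot();pickle.dump(h,open("pics/held2b.pkl","wb"))
R=Ro.from_rotvec(h['rv']).as_matrix();Rc=np.array(h["R"]);print(h['tcp'],np.round(R.T@(-Rc.T@h["t"]-h['tcp'])*1e3,1),np.round(Ro.from_matrix(Rc@R).as_rotvec(),4))
d=np.abs(h["pixels"].astype(int)-pickle.load(open("pics/held2.pkl","rb"))["pixels"]).mean();print(d)
s=pickle.load(open("pics/seat2.pkl","rb"))
print(s['tcp'], -np.array(s["R"]).T@s["t"])
g=h["pixels"].astype(int)
for v in (225,235,245): print(v,[int(g[v,u].mean()) for u in range(194,210)],[int(g[v,u].mean()) for u in range(296,312)])
for u in (206,212,286,292): print(u,[int(g[v,u].mean()) for v in range(206,224)])
E
```

```text
held1 [  -0.3  -76.2 -170.9] [0.2758 0.0004 0.0004] [-2.84241584e+00 -1.33443818e+00  1.71052834e-03]
held2 [   0.7  -77.1 -170.7] [ 2.765e-01 -4.000e-04  2.000e-04] [ 2.22076523e+00 -2.22075070e+00 -1.97149486e-03]
[0.67068252 0.03395035 0.18987979] [   0.7  -77.2 -170.9] [ 0.2762 -0.0004  0.0003]
4.4742075602213545
[0.56594631 0.25898539 0.28677606] [0.64314488 0.25835284 0.4576542 ]
225 [106, 99, 97, 100, 101, 92, 98, 101, 98, 99, 102, 99, 100, 97, 101, 99] [100, 99, 101, 102, 97, 93, 96, 97, 98, 99, 101, 98, 102, 101, 105, 106]
235 [104, 101, 90, 82, 51, 43, 58, 84, 94, 102, 99, 99, 99, 98, 103, 96] [171, 174, 171, 173, 174, 175, 164, 133, 75, 44, 59, 83, 96, 99, 100, 100]
245 [43, 33, 38, 33, 26, 35, 41, 63, 86, 100, 96, 101, 101, 99, 101, 95] [173, 174, 172, 159, 114, 66, 48, 43, 37, 29, 39, 35, 38, 39, 51, 72]
206 [91, 87, 87, 84, 94, 88, 87, 93, 90, 91, 96, 97, 101, 99, 99, 101, 96, 97]
212 [88, 86, 88, 91, 85, 90, 89, 89, 89, 93, 96, 99, 100, 99, 102, 103, 102, 96]
286 [89, 87, 90, 87, 85, 89, 86, 93, 88, 92, 96, 100, 100, 101, 96, 103, 97, 93]
292 [85, 90, 89, 94, 89, 86, 88, 89, 90, 103, 126, 126, 109, 98, 97, 101, 99, 97]
```

Camera evidence puts the held segment about 1.2 to 2.9 mm behind the TCP in x. I'll aim with a 1.8 mm correction and use a gentle search across x.

```bash
python3 - <<'E'
s=open("h.py").read()
s=s.replace("k>60","k>=len(S)").replace("r=.00045*np.sqrt(k);a=2.4*k;dx,dy=r*np.cos(a),r*np.sin(a)","dx,dy=S[k]")
s=s.replace("    z=zhome+.008; k=0;","    S=[(i*1e-3,j*1e-3) for j in (0,.6,-.6) for i in (0,.6,-.6,1.2,-1.2,1.8,-1.8)]\n    z=zhome+.008; k=0;")
open("h.py","w").write(s)
E
python3 - <<'E'
from h import *
yaw=-np.pi/2+np.radians(.2);x,y=.5681,.2587
bot.set_gripper(.4,45)
bot.line_to([.6707,.034,.25],max_speed=.3)
bot.goto([x,y,.25],rot(yaw))
bot.line_to([x,y,.17],max_speed=.2)
print(bot.current_clock(),bot.current_opening())
print(insert(x,y,.143,yaw))
E
```

```text
26.8333 0.583293030823936
above [0.0003 0.0001 0.0005] f0 -0.97
low [0.568  0.2587 0.1439] [ 0.2  0.8 -0.9] off 0.0 0.0
home [0.5685 0.2587 0.143 ] cmd z 0.1405 fz 12.1 t 30.8667
True
```

Middle went home first time as well (z 0.1430). Now I'll release it, check from above, and take a close look at the head.

```bash
python3 - <<'E'
from h import *
import pickle
bot.set_gripper(.72);bot.hold(.3)
p=bot.current_ee_pos();print(p,bot.current_contact_force())
bot.line_to([p[0],p[1],.26],max_speed=.2)
bot.goto([.5665,.2587,.323],rot(0));bot.hold(.15)
s=bot.read_camera("wrist");s['tcp']=bot.current_ee_pos();pickle.dump(s,open("pics/seat3.pkl","wb"))
bot.goto([.623,-.365,.14],rot(np.radians(60)));bot.hold(.15)
h=bot.read_camera("wrist");h['tcp']=bot.current_ee_pos();pickle.dump(h,open("pics/head2.pkl","wb"))
print(h['tcp'],s['tcp'],bot.current_clock())
a=cv2.resize(s["pixels"][120:245,190:315],(400,400),interpolation=cv2.INTER_CUBIC)
b=cv2.resize(h["pixels"][130:255,190:315],(400,400),interpolation=cv2.INTER_CUBIC)
cv2.imwrite("pics/m5.png",np.clip(np.hstack([a,b]).astype(float)*1.3,0,255).astype(np.uint8))
E
```

```text
[0.5680923  0.25869718 0.14042385] [ 0.06723098 -0.15828526  0.11219456]
[ 0.62337318 -0.36448453  0.14027165] [0.56640523 0.25866747 0.32270056] 36.425
```

View pics/m5.png

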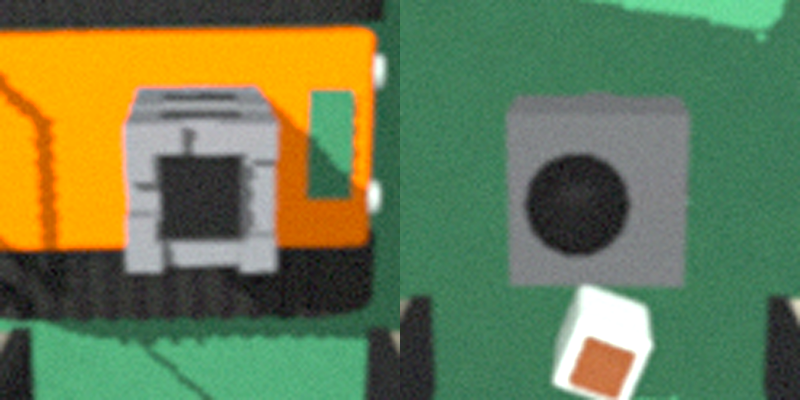

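The placed middle sits squarely over the lower, with its wide notches at +x (right) and -y (bottom). Head: the top face spans (508,113) to (689,285) in the picture, square to the tool, and the relay is clear of the jaws. Next I'll grasp it and look at it held.

```bash
python3 - <<'E'
from h import *
import pickle
s=pickle.load(open("pics/seat3.pkl","rb"));c=pickle.load(open("pics/head2.pkl","rb"))
for p in [(200,122),(200,270),(124,196),(277,196)]: print("seat",np.round(ray(s,np.array(p)*.3125+[190,120],.173),4))
W=np.array([ray(c,(np.array(p)-[400,0])*.3125+[190,130],.041) for p in [(508,113),(689,113),(684,285),(510,285)]])
print([round(float(np.linalg.norm(W[i]-W[i-1])),4) for i in range(4)],W.mean(0))
d=W[1]-W[0]+W[2]-W[3];print(np.degrees(np.arctan2(d[1],d[0])))
x,y=W.mean(0)[:2]
bot.line_to([x,y,.1],max_speed=.15);bot.set_gripper(.85)
bot.line_to([x,y,.0125],max_speed=.1);print(bot.current_contact_force())
bot.set_gripper(.4,45);print(bot.current_opening(),bot.current_ee_pos(),bot.current_contact_force())
bot.line_to([x,y,.19],max_speed=.15);bot.hold(.3)
h=bot.read_camera("wrist");h['tcp']=bot.current_ee_pos();h['rv']=bot.current_tool_rot();pickle.dump(h,open("pics/held3.pkl","wb"))
print(bot.current_opening(),h['tcp'],bot.current_contact_force(),bot.current_clock())
b=cv2.resize(h["pixels"][190:310,180:340],(800,600),interpolation=cv2.INTER_CUBIC)
cv2.imwrite("pics/m6.png",np.clip(b.astype(float)*1.6,0,255).astype(np.uint8))
E
```

```text
seat [0.5672 0.2849 0.173 ]
seat [0.5673 0.2307 0.173 ]
seat [0.5401 0.2584 0.173 ]
seat [0.5947 0.2584 0.173 ]
[0.0543, 0.0536, 0.0543, 0.0543] [ 0.62301086 -0.36482834  0.041     ]
60.07685184856691
[-0.35686949 -0.16102214 -0.16092789]
0.5838930559492614 [ 0.62322715 -0.36498969  0.01294291] [-0.60963474 -0.15519617  2.90595674]
0.5863423441415839 [ 0.62290551 -0.36477724  0.18965048] [-0.97401753 -0.06552807 -1.94767014] 40.4167
```

View pics/m6.png

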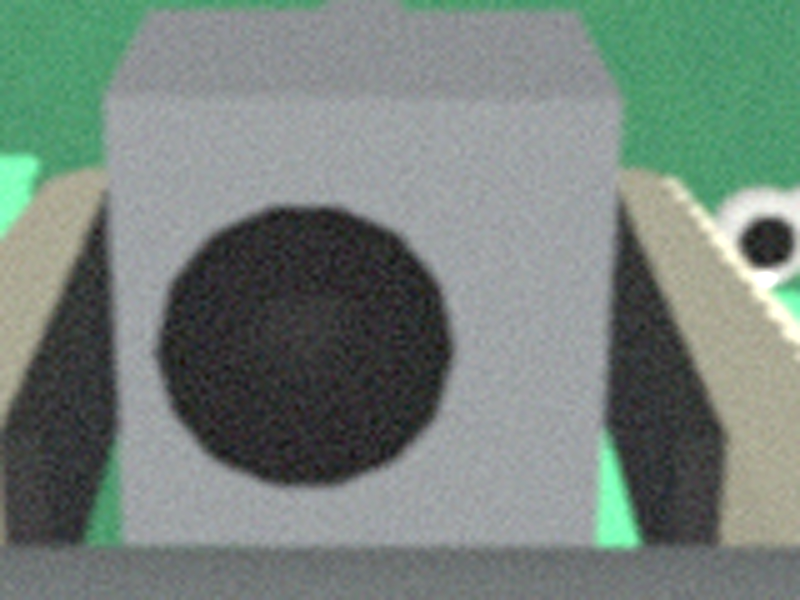

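```bash
python3 - <<'E'
from h import *
import pickle
h=pickle.load(open("pics/held3.pkl","rb"));R=Ro.from_rotvec(h['rv']).as_matrix();Rc=np.array(h["R"])
print(np.round(R.T@(-Rc.T@h["t"]-h['tcp'])*1e3,1))
O=[]
for p,z in [((107,98),.028),((622,98),.028),((150,11),-.006)]:
    q=R.T@(ray(h,np.array(p)/5+[180,190],h['tcp'][2]+z)-h['tcp'])*1e3;print(np.round(q,1));O.append(q[1]+27)
print(O)
off=np.mean(O[:2])/1e3
yaw=np.radians(.2);x,y=.5668,.2587+off   # piece centre at tool y=+off -> world -off
print(x,y)
assert abs(off)<.003
bot.line_to([.623,-.365,.29],max_speed=.3)
bot.goto([x,y,.29],rot(yaw))
bot.line_to([x,y,.205],max_speed=.2)
print(bot.current_clock(),bot.current_opening())
print(insert(x,y,.179,yaw))
E
```

```text
[  -0.4  -76.3 -170.8]
[-26.8 -27.1 -28. ]
[ 27.  -27.1 -28. ]
[-27.1 -27.    6. ]
[np.float64(-0.06336669248737081), np.float64(-0.0852009091332242), np.float64(-0.04546458292533728)]
0.5668 0.25862571619918967
43.7083 0.5800273422078053
above [0.0003 0.0001 0.0005] f0 -2.34
low [0.5667 0.2586 0.1799] [-0.1 -0.2 -1.7] off 0.0 0.0
home [0.567  0.2587 0.1789] cmd z 0.1765 fz 14.0 t 47.7333
True
```

Head is home at z 0.1789. I'll release it, retreat and check.

```bash
python3 - <<'E'
from h import *
bot.set_gripper(.72);bot.hold(.3)
p=bot.current_ee_pos();print(p,bot.current_contact_force())
bot.line_to([p[0],p[1],.30],max_speed=.15)
bot.goto([.5,-.05,.3],rot(0));bot.hold(.1)
a=bot.read_camera("scene")["pixels"];b=bot.read_camera("side")["pixels"];print(bot.current_clock())
A=cv2.resize(a[100:280,190:390],(400,360),interpolation=cv2.INTER_CUBIC);B=cv2.resize(b[80:260,160:360],(400,360),interpolation=cv2.INTER_CUBIC)
cv2.imwrite("pics/m7.png",np.hstack([A,B]))
E
```

```text
[0.56681385 0.2586363  0.17643738] [ 0.02271878  0.24881062 -0.15319383]
50.7917
```

View pics/m7.png

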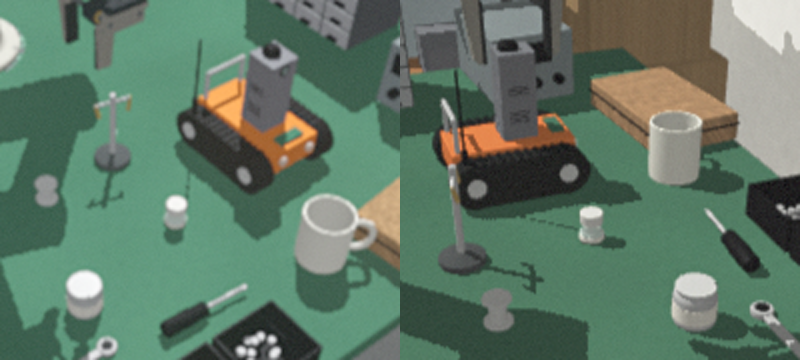

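Both views show a straight, gapless mast on the rover (about 270,85 and 515,90), with the bystanders in place. Handing in.

```bash
python3 -c "
from workcell import bot
bot.job_done();print(bot.current_clock())"
```

```text
the job is handed in; nothing more can be done
the job is handed in; nothing more can be done
```

The mast is built and handed in: lower, middle and head each dropped into their notches on the first push, with no searching, and I let go of each before fetching the next.

- **Seating:** the final tool heights were 103.1, 143.0 and 178.9 mm, against 103, 143 and 179 mm expected. The force reading was near zero after each release, about 1 N sideways at most (after the lower).
- **Last look:** the last scene and side pictures, at 50.8 s of the 72 s allowed, show a straight mast with no visible gaps. The jar, spool, tin, screwdriver and mug look undisturbed; I did not measure their positions. The wrench was only partly in those crops and the relay was outside them.
- **Disagreement:** for the held middle segment, the wrist camera's estimates of its x offset disagreed (about 1.2 to 2.9 mm). I used 1.8 mm and it seated cleanly. Placed-segment centres measured by camera and from the arm position agreed to about 1 mm.

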